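Put the mixed-up converter boards into their own enclosures

ROBOT

A 7-joint arm with a two-finger parallel gripper is mounted at the origin on the work surface. World frame = base frame: x ahead of the robot, y to its left, z up, the work surface at z = 0. Lengths are in m, angles in degrees, forces in N, time in s.
With the tool pointing down it reaches from about 0.425 to 0.875 m from the base axis. Payload 4.7 kg.
Tool frame: the origin (TCP) lies on the centre line of the jaws, within the pads' length; the fingertips stand 8 mm ahead of it and the grasp point (between the pads) lies 11 mm behind it (env.tip_extent is the distance from the TCP to the fingertips, in m); z points along the fingers, y is the line along which they close (so a half turn about z gives the same grasp; the last joint's range is limited). The gripper opens to 87 mm and grips with 3 to 60 N. Pads are 19 mm wide; open, the fingers measure 117 mm over their backs; the gripper's body (75 mm by 190 mm) begins 51 mm behind the grasp point.
Start: joints at [75.923, 18.392, -4.016, 83.108, 1.295, 78.541, -3.26], TCP at [0.167, -0.628, 0.231] pointing down, gripper open.
Joint ranges: [-163.93, 163.93], [-17.29, 119.83], [-79.2, 71.16], [3.27, 140.29], [-89.18, 269.18], [5.43, 117.66], [-154.24, 154.24]. Speed limits (degrees/s): [147.25, 147.25, 180, 180, 180, 180, 180].

INTERFACE

Orientations are given as a 3x3 rotation matrix whose columns are the frame's x, y, z axes.
In Python, from bench import env gives the robot as it stands.
- The arm moves only by the tool apply_moves, never from a script. Its arguments are lists of equal length, an entry for each row: "linear": the shift along the world's x, y, z in mm, a list of three; "delta_rot": the turn, a rotation vector about the world's x, y, z in rad, a list of three. A call has 1 to 12 rows; each row shifts and turns the commanded pose from where the row before left it; what a row does not reach is not made up. A row lasts 1/10 s, in which the tool goes at most 50 mm and 8.59 degrees, less where a joint would pass 70% of its speed; a pose out of reach is approached as far as the arm can. A call is refused whole if a number of a shift passes 50 or a number of a turn 0.15, either way. A call with a gripper value outside its range is refused whole. "fingers" is the gripper's target within -1 to 1 (shut at 1, half-way at 0, fully open at -1), set as the call begins (left out, the last holds). The fingers move at their own pace and stop on an object; "force" is the grip in N (left out, the last holds). Time passes only in rows, so rows that do not move let the fingers close. It gives the time, the measured TCP pose, the force, the opening and the grip force at its end, in the units of the state.
- env.read_state(): the state, without advancing time (a new reading comes with each control period).
- env.capture(name): name is "side" or "top" or "wrist"; returns (picture, depth): 420x560x3 uint8, red, green, blue; 420x560 float32, m along the optical axis (not along the pixel's ray), 0 where there is no reading.
- env.camera_info(name): a dict with "intrinsics" (3x3 intrinsics, pixels), "D" ([k1, k2, p1, p2, k3] as OpenCV has them; the pictures are not rectified), "position" and "orientation" of the camera in the world; the wrist camera has in their place "mount" (4x4, takes a point from camera to tool coordinates, whose origin is the TCP and whose axes are the flange's). Camera axes: x right, y down, z forward; pixel columns grow to the right and rows downward; lengths in m; the calibration is good to about 2 mm. A picture is of the moment at which its call begins: read the wrist's pose just before it. camera_info takes no time and is no camera call.
- env.job_done(): hands the job in; it is judged then, once.
The state is a dict: "time": time; "qpos": joint angles; "qd": joint speeds; "effort": joint torques, N m; "tcp_pos": TCP position; "orientation": TCP orientation; "contact_force": force on the tool from outside, world axes, zero at the start; "wrist_torque": the same for the moment, N m; "gripper_width": finger opening in m; "grip_force": force on a finger pad.
Only numpy, scipy, OpenCV 4.12 (cv2) and the standard library are available. Lean on these libraries where they do the work, as an engineer would, in place of code of your own. Each camera call takes 0.05 s, during which the arm holds its last target. There are 200 camera calls.

TASK

The three purple converter boards have been put into the wrong enclosures: get each one into the enclosure whose panel power connector has the same colour as the connector on the board. Each must stand flat and centred on the cream sheet in there, square to the enclosure, with its connector towards the panel connector, and be released. Park a board on the green mat on the way, never put one on the bare bench, set them down gently, and leave the multimeter, the screwdriver and the parts tray where they are.

Things in the scene. Friction and masses are not known exactly. Their poses are not given: they have to be found in the camera images.
- board_red: purple board 96 x 66 mm, red connector 20 x 42, 28 high, at its +x end; 0.22 kg. Origin: at the soles of its 10 mm feet, under the red connector; board spans x -84..+12, y +-33, top at z 12. Grip its dark finned heat sink: 58 (x) x 36 (y) mm, centre x -42, y 0, upright sides, top at z 48; beside it parts reach z 14, corner posts z 20. Starts in a wrong tray, connector to +x of that tray
- board_blue: purple board 96 x 66 mm, blue connector 20 x 42, 28 high, at its +x end; 0.22 kg. Origin: at the soles of its 10 mm feet, under the blue connector; board spans x -84..+12, y +-33, top at z 12. Grip its dark finned heat sink: 58 (x) x 36 (y) mm, centre x -42, y 0, upright sides, top at z 48; beside it parts reach z 14, corner posts z 20. Starts in a wrong tray, connector to +x of that tray
- board_yellow: purple board 96 x 66 mm, yellow connector 20 x 42, 28 high, at its +x end; 0.22 kg. Origin: at the soles of its 10 mm feet, under the yellow connector; board spans x -84..+12, y +-33, top at z 12. Grip its dark finned heat sink: 58 (x) x 36 (y) mm, centre x -42, y 0, upright sides, top at z 48; beside it parts reach z 14, corner posts z 20. Starts in a wrong tray, connector to +x of that tray
- box_red: fixed open aluminium tray 180 x 140 mm, wall tops 48 mm above bench, 3 mm walls, in a cradle; red power connector (38 high, reaching 30 inside) in its +x wall. Cream sheet 116 x 86 on its floor, top 10 mm above bench, marks the board's place. Origin: bench level, 36 mm to +x of the sheet's middle; inside x -107..+67, y +-67; x to the connector, z up. A board in place has its origin above it
- box_blue: fixed open aluminium tray 180 x 140 mm, wall tops 48 mm above bench, 3 mm walls, in a cradle; blue power connector (38 high, reaching 30 inside) in its +x wall. Cream sheet 116 x 86 on its floor, top 10 mm above bench, marks the board's place. Origin: bench level, 36 mm to +x of the sheet's middle; inside x -107..+67, y +-67; x to the connector, z up. A board in place has its origin above it
- box_yellow: fixed open aluminium tray 180 x 140 mm, wall tops 48 mm above bench, 3 mm walls, in a cradle; yellow power connector (38 high, reaching 30 inside) in its +x wall. Cream sheet 116 x 86 on its floor, top 10 mm above bench, marks the board's place. Origin: bench level, 36 mm to +x of the sheet's middle; inside x -107..+67, y +-67; x to the connector, z up. A board in place has its origin above it
- mat: green antistatic mat 150 (x) x 110 (y) mm, 6 mm thick, fixed to the bench and empty at the start: the free spot for parking one board. Its origin is the centre of its underside, at bench height, z up
- multimeter: bystander: grey multimeter with black face, 150 (x) x 74 x 37 mm (its dial to 45 mm), lying face up, loose; origin at the centre of its underside
- screwdriver: bystander: black-handled screwdriver about 190 mm long lying along its x, under 35 mm high, loose; origin at the middle of its underside
- parts_tray: bystander: white open tray 110 (x) x 80 x 32 mm with small connectors and spacers, loose; origin at the centre of its underside

How it is judged (in metres and radians):
On the way:
1. one of the boards stands released on the green mat (((horizontal distance between board_red and mat below 0.075 m and height (world z) of board_red between 0.004 and 0.009 m and angle between board_red's own z axis and vertical below 0.04 rad and linear speed of board_red below 0.02 m/s and contact force between the fingers and board_red below 0.1 N) or (horizontal distance between board_blue and mat below 0.075 m and height (world z) of board_blue between 0.004 and 0.009 m and angle between board_blue's own z axis and vertical below 0.04 rad and linear speed of board_blue below 0.02 m/s and contact force between the fingers and board_blue below 0.1 N) or (horizontal distance between board_yellow and mat below 0.075 m and height (world z) of board_yellow between 0.004 and 0.009 m and angle between board_yellow's own z axis and vertical below 0.04 rad and linear speed of board_yellow below 0.02 m/s and contact force between the fingers and board_yellow below 0.1 N))), for 0.2 s.
At the end, for the whole second after the job is handed in: Each board stands on the sheet in the enclosure of its colour: origins within 12 mm seen from above (so connector towards panel connector), turned under 0.2 rad from the enclosure, tilted under 0.05 rad, soles within 3 mm of the sheet, at rest and released (horizontal distance between board_red and box_red below 0.012 m and angle between the x axis of board_red and the x axis of box_red, either way round below 0.2 rad and angle between each of board_red, board_blue, board_yellow's own z axis and vertical below 0.05 rad and height (world z) of board_red between 0.007 and 0.013 m and linear speed of each of board_red, board_blue, board_yellow below 0.02 m/s and angular speed of each of board_red, board_blue, board_yellow below 0.1 rad/s and horizontal distance between board_blue and box_blue below 0.012 m and angle between the x axis of board_blue and the x axis of box_blue, either way round below 0.2 rad and height (world z) of board_blue between 0.007 and 0.013 m and horizontal distance between board_yellow and box_yellow below 0.012 m and angle between the x axis of board_yellow and the x axis of box_yellow, either way round below 0.2 rad and height (world z) of board_yellow between 0.007 and 0.013 m); the robot touches nothing.
It fails at once if a board is put down on the bare bench (height (world z) of any of board_red, board_blue, board_yellow below 0.003 m).
It fails at once if a board is dropped or banged down (over 45 N against the mat or an enclosure) (contact force between any of board_red, board_blue, board_yellow and mat above 45 N or contact force between any of board_red, board_blue, board_yellow and box_red above 45 N or contact force between any of board_red, board_blue, board_yellow and box_blue above 45 N or contact force between any of board_red, board_blue, board_yellow and box_yellow above 45 N).
It fails at once if the multimeter, the screwdriver or the parts tray is moved by more than 20 mm (distance of any of multimeter, screwdriver, parts_tray from where it was at the start of the episode above 0.02 m).
It also fails if it takes over 115 s, if anything falls off the work surface, if the arm or the gripper's body presses on something with over 40 N, if the wrist force passes 120 N, or if a joint passes its speed limit or range.

## Working session

There is one attempt and no reset: what is moved stays moved. The work goes in short steps, Python scripts to look and compute and a tool call to move; the robot and the scene stay as the last step left them, time stands still between calls to the robot, and variables do not carry over. Pictures are saved under pics/ and viewed, at most 14 in all, crops included, and the job is handed in when it is done.

Besides the shell and the picture viewer there is one more tool, called as a command line: name --argument value ..., lists and objects as JSON in quotes. apply_moves: Moves the arm, as the interface text tells. Its arguments: {"type":"object","properties":{"linear":{"type":"array","items":{"type":"array","items":{"type":"number"}}},"delta_rot":{"type":"array","items":{"type":"array","items":{"type":"number"}}},"fingers":{"type":"number"},"force":{"type":"number"}},"required":["linear","delta_rot"]}

```bash
ls; mkdir -p pics; python3 - <<'E'
from bench import env
import cv2
s=env.read_state(); print(s['time'],s['tcp_pos'],s['orientation'],s['gripper_width'],env.tip_extent)
import numpy as np
for n in ("top","side"):
    p,d=env.capture(n); cv2.imwrite(f"pics/{n}0.png",p[:,:,::-1]); np.savez(f"{n}0.npz",p=p,d=d)
    print(n,env.camera_info(n))
print(env.camera_info("wrist"))
E
```

```text
pics
0.0 [ 0.16680797 -0.62767179  0.22945764] [[ 9.66423551e-01  2.56953705e-01 -5.59324448e-04]
 [ 2.56954305e-01 -9.66421801e-01  1.84067833e-03]
 [-6.75742241e-05 -1.92259571e-03 -9.99998150e-01]] 0.08689557773276844 0.008
top {'intrinsics': array([[457.95872121,   0.        , 279.63943617],
       [  0.        , 457.95872121, 206.68948898],
       [  0.        ,   0.        ,   1.        ]]), 'D': array([-0.0721976,  0.       ,  0.       ,  0.       ,  0.       ]), 'position': array([ 0.49371674, -0.00671335,  1.20905151]), 'orientation': array([[ 0.01585244, -0.99897538,  0.04238971],
       [-0.99967006, -0.01497801,  0.020867  ],
       [-0.02021071, -0.04270651, -0.99888322]])}
side {'intrinsics': array([[379.09019426,   0.        , 274.90664097],
       [  0.        , 379.09019426, 211.32444451],
       [  0.        ,   0.        ,   1.        ]]), 'D': array([-0.02764313,  0.        ,  0.        ,  0.        ,  0.        ]), 'position': array([ 0.3367883 , -0.4787266 ,  0.62890799]), 'orientation': array([[ 0.89432305, -0.33308352,  0.29873341],
       [-0.44727965, -0.64873778,  0.6156949 ],
       [-0.01127817, -0.68424752, -0.72916262]])}
{'intrinsics': array([[335.50415883,   0.        , 279.88829909],
       [  0.        , 335.50415883, 206.44838567],
       [  0.        ,   0.        ,   1.        ]]), 'D': array([-0.06557091,  0.        ,  0.        ,  0.        ,  0.        ]), 'mount': array([[ 6.13460063e-05, -9.58530806e-01, -2.84988929e-01,
         7.89543697e-02],
       [ 9.99999699e-01,  2.79212093e-04, -7.23843576e-04,
        -3.53987281e-04],
       [ 7.73398722e-04, -2.84988799e-01,  9.58530535e-01,
        -1.54516559e-01],
       [ 0.00000000e+00,  0.00000000e+00,  0.00000000e+00,
         1.00000000e+00]])}
```

View pics/top0.png

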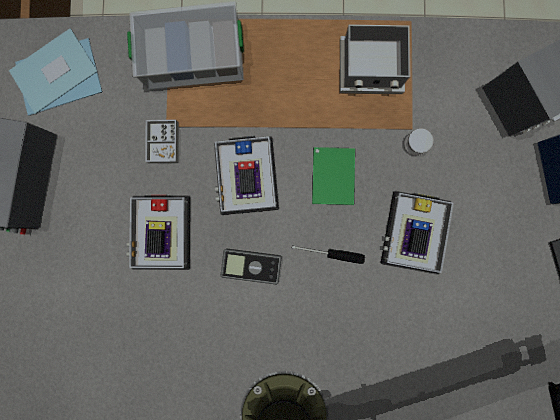

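View pics/side0.png

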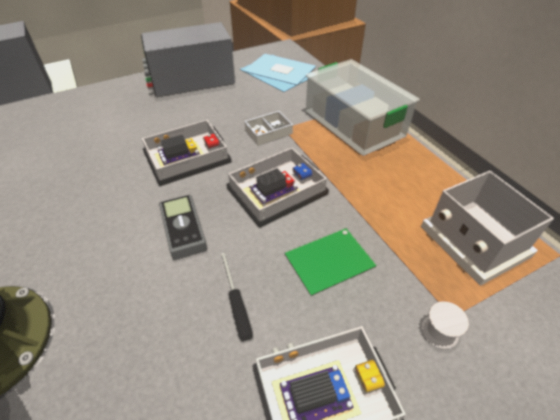

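The top view shows, at (col, row), the red box at (160,233) holding yellow, the blue box at (247,175) holding red, and the yellow box at (418,232) holding blue. The mat at (334,176) is empty. The side view agrees. Next I measure the wall rings, heat sinks and connectors.

```bash
cat > h.py <<'E'
import numpy as np, cv2
from bench import env
def rays(n,px,T=None):
    i=env.camera_info(n); u=cv2.undistortPoints(np.asarray(px,float).reshape(-1,1,2),i['intrinsics'],i['D'])[:,0]
    r=np.c_[u,np.ones(len(u))]
    if n=='wrist':
        s=T or env.read_state(); M=i['mount']; R=s['orientation']@M[:3,:3]; o=s['tcp_pos']+s['orientation']@M[:3,3]
    else: R=i['orientation']; o=i['position']
    return o, r@R.T
def onplane(n,px,z,T=None):
    o,r=rays(n,px,T); return o+r*((z-o[2])/r[:,2])[:,None]
def cloud(n,d,T=None):
    v,u=np.mgrid[:d.shape[0],:d.shape[1]]
    o,r=rays(n,np.c_[u.ravel(),v.ravel()],T); P=o+r*d.ravel()[:,None]; P[d.ravel()==0]=np.nan
    return P.reshape(d.shape+(3,))
def rect(xy):
    c,(w,h),a=cv2.minAreaRect((np.asarray(xy)*1000).astype(np.float32))
    if w<h: w,h,a=h,w,a+90
    return np.round(c,1),np.round((w,h),1),round((a+90)%180-90,1)
def masks(p):
    h=cv2.cvtColor(p,cv2.COLOR_RGB2HSV); H,S,V=h[...,0].astype(int),h[...,1],h[...,2]
    st=(S>150)&(V>90)
    return dict(red=((H<6)|(H>174))&st,blue=(H>100)&(H<118)&st,yellow=(H>22)&(H<32)&st&(V>140),green=(H>50)&(H<75)&st)
def blobs(m,mn=15):
    n,l,s,c=cv2.connectedComponentsWithStats(m.astype(np.uint8))
    return [(l==k,c[k],s[k,4]) for k in range(1,n) if s[k,4]>=mn]
E
python3 - <<'E'
from h import *
z=np.load('top0.npz');p,d=z['p'],z['d'];P=cloud('top',d)
print('bench z',np.nanmedian(P[280:330,200:400,2]))
for n,m in masks(p).items():
    for b,c,a in blobs(m):
        if a>3000 or not (120<c[0]<460 and 120<c[1]<290): continue
        zz=np.nanmedian(P[b][:,2]); v,u=np.nonzero(b)
        print(n,c.round(1),a,'z',zz.round(4),np.round(onplane('top',[c],zz)[0]*1000,1),rect(onplane('top',np.c_[u,v],zz)[:,:2]) )
for n,(c0,r0,c1,r1) in dict(R=(120,185,200,280),B=(205,125,285,222),Y=(372,182,462,282)).items():
    Q=P[r0:r1,c0:c1].reshape(-1,3)
    w=Q[(Q[:,2]>.040)&(Q[:,2]<.056)]; 
    print(n,'ring',rect(w[:,:2]),len(w)); s=Q[(Q[:,2]>.0535)&(Q[:,2]<.066)]; print('  sink',rect(s[:,:2]),np.median(s,0),len(s))
E
```

```text
bench z 0.00016953150650589333
red [245.4 164.9] 87 z 0.0374 [649.9 107.7  37.4] (array([650.9, 107.5]), array([38.8, 18.1]), -88.8)
red [158.3 204.5] 135 z 0.0356 [544.4 332.6  35.6] (array([544.5, 332.2]), array([39.6, 28.6]), -89.1)
blue [243.2 146.7] 134 z 0.0359 [697.5 114.7  35.9] (array([697.9, 115.1]), array([36.3, 28.7]), -88.8)
blue [420.4 224.7] 92 z 0.0382 [ 502.6 -343.    38.2] (array([ 502.6, -342.9]), array([41.5, 18.5]), 81.4)
yellow [423.2 204.8] 92 z 0.0368 [ 553.9 -350.4   36.8] (array([ 554.7, -350.7]), array([33.6, 27.3]), 79.6)
yellow [156.3 225. ] 75 z 0.0374 [491.3 336.   37.4] (array([491.3, 335.4]), array([39.5, 15.5]), -89.0)
R ring (array([477.6, 336.9]), array([188. , 154.3]), 1.3) 744
  sink (array([440.4, 325.5]), array([134. ,  73.1]), 72.1) [0.44817344 0.33593089 0.05708178] 211
B ring (array([629.9, 113.4]), array([187.6, 150.4]), 6.3) 607
  sink (array([630.1,  92.8]), array([111. ,  56.3]), -24.8) [0.60910579 0.10347695 0.0572769 ] 160
Y ring (array([ 487.6, -334.6]), array([188.4, 151. ]), -10.0) 758
  sink (array([ 486.7, -325.4]), array([118.8,  58.7]), 21.6) [ 0.46167143 -0.33515342  0.05783267] 226
```

apply_moves --linear '[[30, 30, 0], [33, 33, 0], [33, 33, 0], [33, 33, 0], [33, 33, 0], [33, 33, 0], [33, 33, 0], [33, 33, 0], [33, 33, 0], [0, 0, 0], [0, 0, 0]]' --delta_rot '[[0, 0, -0.04], [0, 0, -0.05], [0, 0, -0.05], [0, 0, -0.05], [0, 0, -0.05], [0, 0, -0.05], [0, 0, -0.05], [0, 0, -0.05], [0, 0, -0.05], [0, 0, 0], [0, 0, 0]]' --fingers -0.4

```text
time: 1.2
tcp_pos: [0.4617, -0.3328, 0.2301]
orientation: [[0.984, -0.175, -0.001], [-0.175, -0.984, 0.0], [-0.001, -0.0, -1.0]]
contact_force: [-0.2, -0.6, 0.1]
gripper_width: 0.061
grip_force: 0.0
```

```bash
cat > look.py <<'E'
from h import *
import sys
# usage: look.py tag ; wrist picture, rectified onto floor plane of box
tag=sys.argv[1]
T=env.read_state(); p,d=env.capture('wrist'); P=cloud('wrist',d,T)
cv2.imwrite(f'pics/{tag}.png',p[:,:,::-1]); np.savez(tag+'.npz',p=p,d=d,P=P)
R=T['orientation']; print('t',round(T['time'],2),'tcp',(T['tcp_pos']*1000).round(1),'yaw',np.degrees(np.arctan2(R[1,0],R[0,0])).round(1),'w',round(T['gripper_width'],4))
for n,m in masks(p).items():
    for b,c,a in blobs(m,150):
        b=cv2.erode(b.astype(np.uint8),np.ones((3,3)))>0
        zz=np.nanmedian(P[b][:,2])
        t=b&(abs(P[...,2]-np.nanpercentile(P[b][:,2],80))<.004)
        v,u=np.nonzero(t); z2=np.median(P[t][:,2]) if t.any() else 0
        if t.sum()>30: print(n,c.round(0),a,'ztop',z2.round(4),rect(P[t][:,:2]))
# sheet: pale yellowish at floor height
h=cv2.cvtColor(p,cv2.COLOR_RGB2HSV)
hs=(P[...,2]>.053)&(P[...,2]<.064)
for b,c,a in blobs(hs,300): print('z58 blob',c.round(0),a,rect(P[b][:,:2]))
ring=(P[...,2]>.042)&(P[...,2]<.053)
for b,c,a in blobs(ring,400): print('z48 blob',c.round(0),a,rect(P[b][:,:2]))
E
python3 look.py w1
```

```text
t 1.2 tcp [ 461.7 -332.8  230.1] yaw -10.1 w 0.061
blue [283. 142.] 626 ztop 0.0383 (array([ 505.2, -342.8]), array([38.8, 17.6]), 79.7)
yellow [269.  89.] 273 ztop 0.0368 (array([ 558.8, -338. ]), array([26.5, 11.9]), -7.2)
yellow [294.  88.] 285 ztop 0.0362 (array([ 554.3, -362.6]), array([25.7, 12. ]), -9.8)
green [31. 63.] 2681 ztop 0.0066 (array([637.8, -84.2]), array([128.9,  29.2]), -0.1)
z48 blob [281. 143.] 3070 (array([ 489.4, -338.3]), array([188.6, 142.4]), -9.6)
```

View pics/w1.png

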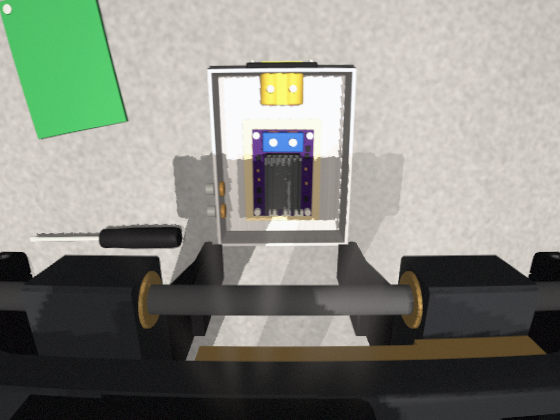

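The wrist view shows the blue board in the yellow box. Its connector is at (283,142), the panel connector at (282,88), and the sink sits just above the gripper at (284,190). The board origin comes out near (505,-343) and the box origin near (505,-341), with both at -10°. I go down to the sink now.

apply_moves --linear '[[1.5, -2.5, -30], [0, 0, -40], [0, 0, -40], [0, 0, -40], [0, 0, -25], [0, 0, -13], [0, 0, 0]]' --delta_rot '[[0, 0, 0], [0, 0, 0], [0, 0, 0], [0, 0, 0], [0, 0, 0], [0, 0, 0], [0, 0, 0]]'

```text
time: 1.95
tcp_pos: [0.4603, -0.3372, 0.0408]
orientation: [[0.983, -0.181, -0.003], [-0.181, -0.983, 0.002], [-0.004, -0.001, -1.0]]
contact_force: [-0.6, 0.2, -0.3]
gripper_width: 0.061
grip_force: 0.0
```

apply_moves --linear '[[0, 0, 0], [0, 0, 0], [0, 0, 0], [0, 0, 0], [0, 0, 0]]' --delta_rot '[[0, 0, 0], [0, 0, 0], [0, 0, 0], [0, 0, 0], [0, 0, 0]]' --fingers 1 --force 25

```text
time: 2.45
tcp_pos: [0.4632, -0.3368, 0.0437]
orientation: [[0.984, -0.179, 0.001], [-0.179, -0.984, -0.001], [0.001, 0.001, -1.0]]
contact_force: [0.2, 0.4, 4.4]
gripper_width: 0.036
grip_force: 25.0
```

```bash
python3 - <<'E'
from h import *
z=np.load('top0.npz');p,d=z['p'],z['d'];P=cloud('top',d)
h=cv2.cvtColor(p,cv2.COLOR_RGB2HSV)
m=(h[...,0]>45)&(h[...,0]<80)&(h[...,1]>120); m[:140]=0
for b,c,a in blobs(m,200):
    v,u=np.nonzero(b); print(c,a,rect(onplane('top',np.c_[u,v],.006)[:,:2]))
E
```

```text
[333.44764398 175.92408377] 2292 (array([ 628.8, -121.7]), array([148.3, 109.4]), -0.4)
```

apply_moves --linear '[[0, 0, 10], [0, 0, 25], [0, 0, 35], [0, 0, 10], [15, 22, 0], [20, 30, 0], [25, 37, 0], [25, 37, 0], [25, 37, 0], [20, 30, 0], [15, 22, 0], [0, 0, 0]]' --delta_rot '[[0, 0, 0], [0, 0, 0], [0, 0, 0], [0, 0, 0], [0, 0, 0.025], [0, 0, 0.025], [0, 0, 0.025], [0, 0, 0.025], [0, 0, 0.025], [0, 0, 0.025], [0, 0, 0.025], [0, 0, 0]]'

```text
time: 3.65
tcp_pos: [0.6091, -0.1154, 0.122]
orientation: [[1.0, 0.003, 0.001], [0.003, -1.0, 0.004], [0.001, -0.004, -1.0]]
contact_force: [0.0, 0.5, -2.2]
gripper_width: 0.0359
grip_force: 25.0
```

apply_moves --linear '[[0, 0, -15], [0, 0, -25], [0, 0, -20], [0, 0, -12], [0, 0, -4], [0, 0, 0], [0, 0, 0]]' --delta_rot '[[0, 0, 0], [0, 0, 0], [0, 0, 0], [0, 0, 0], [0, 0, 0], [0, 0, 0], [0, 0, 0]]'

```text
time: 4.35
tcp_pos: [0.6081, -0.1222, 0.0474]
orientation: [[1.0, -0.006, 0.001], [-0.006, -1.0, -0.0], [0.001, 0.0, -1.0]]
contact_force: [0.4, 0.4, -1.4]
gripper_width: 0.0357
grip_force: 25.0
```

apply_moves --linear '[[0, 0, -1.5], [0, 0, -1.5], [0, 0, -1.5], [0, 0, -1], [0, 0, -1], [0, 0, 0], [0, 0, 0]]' --delta_rot '[[0, 0, 0], [0, 0, 0], [0, 0, 0], [0, 0, 0], [0, 0, 0], [0, 0, 0], [0, 0, 0]]'

```text
time: 5.05
tcp_pos: [0.6074, -0.1217, 0.0401]
orientation: [[1.0, -0.005, -0.0], [-0.005, -1.0, -0.0], [-0.0, 0.0, -1.0]]
contact_force: [0.3, 0.7, -2.0]
gripper_width: 0.0354
grip_force: 25.0
```

apply_moves --linear '[[0, 0, -0.7], [0, 0, -0.7], [0, 0, -0.7], [0, 0, 0]]' --delta_rot '[[0, 0, 0], [0, 0, 0], [0, 0, 0], [0, 0, 0]]'

```text
time: 5.45
tcp_pos: [0.6076, -0.1217, 0.0397]
orientation: [[1.0, -0.005, 0.0], [-0.005, -1.0, -0.001], [0.0, 0.001, -1.0]]
contact_force: [-4.9, 0.3, 8.3]
gripper_width: 0.036
grip_force: 25.0
```

Contact with the mat is confirmed, so I release, rise and go to the yellow board.

apply_moves --linear '[[0, 0, 0], [0, 0, 0], [0, 0, 0], [0, 0, 5], [0, 0, 20], [0, 0, 40], [0, 0, 45], [0, 0, 40], [0, 0, 40], [0, 0, 0]]' --delta_rot '[[0, 0, 0], [0, 0, 0], [0, 0, 0], [0, 0, 0], [0, 0, 0], [0, 0, 0], [0, 0, 0], [0, 0, 0], [0, 0, 0], [0, 0, 0]]' --fingers -0.4

```text
time: 6.45
tcp_pos: [0.611, -0.1218, 0.2354]
orientation: [[1.0, -0.005, 0.012], [-0.005, -1.0, -0.003], [0.012, 0.003, -1.0]]
contact_force: [0.6, -0.4, 0.0]
gripper_width: 0.061
grip_force: 0.0
```

```bash
python3 look.py w2
```

```text
t 6.45 tcp [ 611.  -121.8  235.4] yaw -0.3 w 0.061
red [ 67. 149.] 571 ztop 0.0385 (array([653.3, 107. ]), array([40.2, 17.4]), -85.2)
blue [ 56. 103.] 986 ztop 0.0369 (array([700.2, 114.3]), array([36.5, 27.6]), -82.8)
blue [279. 149.] 608 ztop 0.0343 (array([ 649.4, -120.9]), array([38.2, 17.2]), 89.7)
yellow [476. 231.] 521 ztop 0.0367 (array([ 556. , -347.7]), array([32.8, 24. ]), 79.0)
z58 blob [ 65. 190.] 1918 (array([611.5, 104.3]), array([58.9, 37.9]), 5.7)
z48 blob [497.  78.] 3160 (array([ 722.1, -338.4]), array([63.8, 62.3]), -88.8)
z48 blob [ 71. 163.] 2983 (array([632.8, 109.8]), array([188.8, 143.6]), 6.5)
z48 blob [485. 228.] 1283 (array([ 550.5, -348.6]), array([143.4,  65.9]), 79.0)
```

apply_moves --linear '[[-10, 28, 0], [-14, 43, 0], [-15, 43, 0], [-15, 43, 0], [-15, 43, 0], [-15, 43, 0], [-15, 43, 0], [-15, 43, 0], [-15, 43, 0], [-15, 43, 0], [-15, 43, 0], [0, 0, 0]]' --delta_rot '[[0, 0, 0], [0, 0, 0], [0, 0, 0], [0, 0, 0], [0, 0, 0], [0, 0, 0], [0, 0, 0], [0, 0, 0], [0, 0, 0], [0, 0, 0], [0, 0, 0], [0, 0, 0]]'

```text
time: 7.7
tcp_pos: [0.443, 0.3434, 0.2272]
orientation: [[1.0, 0.007, -0.004], [0.007, -1.0, 0.004], [-0.004, -0.004, -1.0]]
contact_force: [-1.4, 0.2, 0.5]
gripper_width: 0.0606
grip_force: 0.0
```

```bash
python3 look.py w3
```

```text
t 7.7 tcp [443.  343.4 227.2] yaw 0.4 w 0.0606
red [291.  79.] 1187 ztop 0.0369 (array([547.8, 334.8]), array([37.5, 27.9]), -88.8)
z58 blob [541.  23.] 1714 (array([602.5, 105. ]), array([41.4, 37.6]), 5.3)
z48 blob [479.  64.] 952 (array([580.9, 124.4]), array([103.5,  89.1]), -84.6)
z48 blob [291. 132.] 3248 (array([479.6, 334.7]), array([188.7, 141.9]), 1.4)
```

View pics/w3.png

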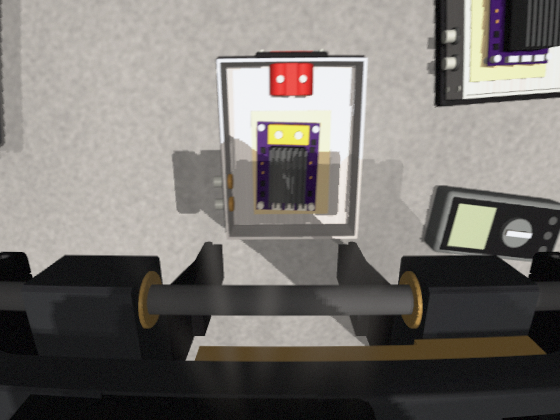

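View pics/w2.png

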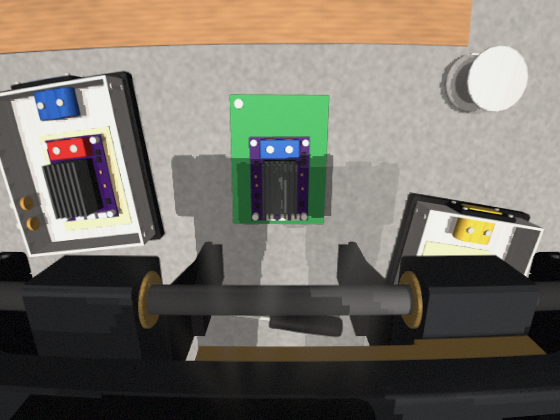

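Picture w3 shows the yellow board in the red box, with its connector at (289,134) and sink at (288,180). In w2 the blue board stands square on the mat, with its connector at (279,149).

```bash
python3 - <<'E'
from h import *
z=np.load('w3.npz');p,P=z['p'],z['P']
h=cv2.cvtColor(p,cv2.COLOR_RGB2HSV)
m=(h[...,0]>20)&(h[...,0]<35)&(h[...,1]>140); m[:115]=0;m[160:]=0
m&=(P[...,2]>.03)&(P[...,2]<.045)
for b,c,a in blobs(m,100): print(c,a,np.nanmedian(P[b],0),rect(P[b][:,:2]))
m=P[...,2]>.0545; m[:120]=0; m[230:]=0; m[:,:240]=0; m[:,340:]=0
for b,c,a in blobs(m,100): print(c,a,np.nanmedian(P[b],0),rect(P[b][:,:2]))
E
```

```text
[287.81862745 134.18300654] 612 [0.49518928 0.33701088 0.0381795 ] (array([494.6, 337.3]), array([40. , 19.3]), 88.9)
[268.57553957 177.89928058] 139 [0.45503275 0.35559549 0.05836724] (array([452.3, 356. ]), array([58.2,  2.2]), -1.3)
[274.21212121 179.0530303 ] 132 [0.45109555 0.3505836  0.0583144 ] (array([452.4, 350.4]), array([57.8,  2.2]), -1.2)
[279.96850394 178.85826772] 127 [0.4540043  0.34472571 0.05830127] (array([452.3, 344.7]), array([57.8,  2. ]), 0.4)
[285.63157895 179.93233083] 133 [0.45317521 0.33904631 0.05834362] (array([452. , 339.2]), array([57.1,  2.2]), -1.2)
[291.38970588 178.71323529] 136 [0.4532098  0.33354711 0.05827846] (array([452. , 333.5]), array([57.4,  2.3]), -1.0)
[297.05479452 179.39726027] 146 [0.4526517  0.32794032 0.05829571] (array([451.9, 327.9]), array([57.8,  2.3]), -1.4)
[302.78767123 178.60273973] 146 [0.45418115 0.32243228 0.05816824] (array([452.1, 322.3]), array([57.2,  2.3]), -1.3)
```

apply_moves --linear '[[0, 0, 0], [0, 0, 0], [0, 0, 0]]' --delta_rot '[[0, 0, -0.02], [0, 0, 0], [0, 0, 0]]'

```text
time: 8.05
tcp_pos: [0.4494, 0.3346, 0.2276]
orientation: [[1.0, -0.028, -0.0], [-0.028, -1.0, -0.001], [-0.0, 0.001, -1.0]]
contact_force: [-0.0, 0.1, 0.0]
gripper_width: 0.0612
grip_force: 0.0
```

```bash
python3 look.py w3b; python3 - <<'E'
from h import *
P=np.load('w3b.npz')['P']
m=P[...,2]>.0545; m[:120]=0; m[230:]=0; m[:,:240]=0; m[:,340:]=0
print(rect(P[m][:,:2]))
E
```

```text
t 8.05 tcp [449.4 334.6 227.6] yaw -1.6 w 0.0612
red [277.  87.] 1230 ztop 0.0367 (array([547.4, 335.8]), array([38.6, 28.3]), 89.0)
yellow [275. 145.] 307 ztop 0.0384 (array([488.1, 338.1]), array([38.8,  5.2]), 86.6)
z58 blob [526.  22.] 1741 (array([602. , 104.3]), array([39.9, 38.1]), 5.1)
z48 blob [468.  65.] 998 (array([553.6, 134.5]), array([147.1,  73.5]), 59.5)
z48 blob [279. 141.] 3150 (array([479.2, 334. ]), array([188.5, 142.2]), 0.8)
(array([452. , 339.2]), array([58.2, 36.1]), -1.1)
```

apply_moves --linear '[[2.5, 4.5, -30], [0, 0, -40], [0, 0, -40], [0, 0, -40], [0, 0, -25], [0, 0, -10], [0, 0, 0], [0, 0, 0], [0, 0, 0]]' --delta_rot '[[0, 0, 0.008], [0, 0, 0], [0, 0, 0], [0, 0, 0], [0, 0, 0], [0, 0, 0], [0, 0, 0], [0, 0, 0], [0, 0, 0]]'

```text
time: 9.0
tcp_pos: [0.4522, 0.3416, 0.0449]
orientation: [[1.0, -0.017, 0.003], [-0.017, -1.0, 0.002], [0.003, -0.002, -1.0]]
contact_force: [-0.2, -0.0, 0.1]
gripper_width: 0.0614
grip_force: 0.0
```

apply_moves --linear '[[0, 0, 0], [0, 0, 0], [0, 0, 0], [0, 0, 0], [0, 0, 0]]' --delta_rot '[[0, 0, 0], [0, 0, 0], [0, 0, 0], [0, 0, 0], [0, 0, 0]]' --fingers 1

```text
time: 9.5
tcp_pos: [0.4511, 0.3402, 0.0432]
orientation: [[1.0, -0.018, 0.0], [-0.018, -1.0, -0.001], [0.0, 0.001, -1.0]]
contact_force: [-1.3, -2.6, 2.3]
gripper_width: 0.0359
grip_force: 25.0
```

apply_moves --linear '[[0, 0, 10], [0, 0, 25], [0, 0, 35], [0, 0, 20], [12, -20, 0], [12, -35, 0], [12, -45, 0], [12, -45, 0], [12, -45, 0], [12, -45, 0], [12, -45, 0], [12, -45, 0]]' --delta_rot '[[0, 0, 0], [0, 0, 0], [0, 0, 0], [0, 0, 0], [0, 0, -0.01], [0, 0, -0.01], [0, 0, -0.01], [0, 0, -0.01], [0, 0, -0.01], [0, 0, -0.01], [0, 0, -0.01], [0, 0, -0.01]]'

```text
time: 10.7
tcp_pos: [0.5471, 0.0144, 0.1334]
orientation: [[0.995, -0.097, 0.001], [-0.097, -0.995, 0.0], [0.001, -0.0, -1.0]]
contact_force: [0.6, 0.5, -0.8]
gripper_width: 0.0357
grip_force: 25.0
```

apply_moves --linear '[[-10, -45, 0], [-10, -45, 0], [-10, -45, 0], [-10, -45, 0], [-11, -45, 0], [-11, -45, 0], [-11, -45, 0], [-11, -30, 0], [0, 0, 0], [0, 0, 0], [0, 0, 0]]' --delta_rot '[[0, 0, -0.01], [0, 0, -0.01], [0, 0, -0.01], [0, 0, -0.01], [0, 0, -0.01], [0, 0, -0.01], [0, 0, -0.01], [0, 0, -0.01], [0, 0, 0], [0, 0, 0], [0, 0, 0]]'

```text
time: 11.8
tcp_pos: [0.4638, -0.3274, 0.133]
orientation: [[0.985, -0.174, 0.0], [-0.174, -0.985, 0.001], [0.0, -0.001, -1.0]]
contact_force: [-0.2, 0.5, -2.1]
gripper_width: 0.0361
grip_force: 25.0
```

```bash
python3 look.py w4
```

```text
t 11.8 tcp [ 463.8 -327.4  133. ] yaw -10.0 w 0.0361
yellow [274.  83.] 633 ztop 0.0375 (array([ 559. , -338.6]), array([27.9, 10.8]), -10.0)
yellow [305.  82.] 650 ztop 0.0374 (array([ 554.9, -361.4]), array([27.7, 11.5]), -9.5)
yellow [280. 183.] 2573 ztop 0.1282 (array([ 506.1, -334.2]), array([40. , 17.9]), 80.1)
green [46. 70.] 3474 ztop 0.0065 (array([ 610.8, -135.3]), array([105.8,  78.4]), -1.0)
z48 blob [290. 113.] 4821 (array([ 497.2, -340. ]), array([173.9, 141.9]), -8.9)
```

View pics/w4.png

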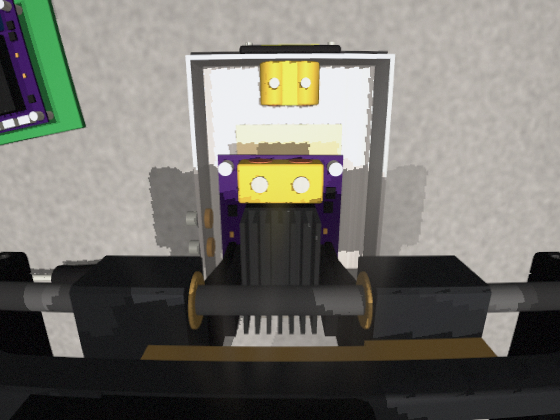

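The picture shows the yellow connector held at (280,183), the panel connector at (290,83), and the cream sheet's far edge around (289,125). The board needs about -7 mm in y before going down.

apply_moves --linear '[[-0.5, -4, 0], [0, -3, -15], [0, 0, -25], [0, 0, -25], [0, 0, -13], [0, 0, -4], [0, 0, 0], [0, 0, -1.5], [0, 0, -1.5], [0, 0, -1.5], [0, 0, 0], [0, 0, 0]]' --delta_rot '[[0, 0, 0], [0, 0, 0], [0, 0, 0], [0, 0, 0], [0, 0, 0], [0, 0, 0], [0, 0, 0], [0, 0, 0], [0, 0, 0], [0, 0, 0], [0, 0, 0], [0, 0, 0]]'

```text
time: 13.05
tcp_pos: [0.4625, -0.3363, 0.0467]
orientation: [[0.984, -0.176, 0.0], [-0.176, -0.984, -0.0], [0.0, 0.0, -1.0]]
contact_force: [-0.1, -0.1, -2.7]
gripper_width: 0.0355
grip_force: 25.0
```

apply_moves --linear '[[0, 0, -0.7], [0, 0, -0.7], [0, 0, -0.7], [0, 0, 0]]' --delta_rot '[[0, 0, 0], [0, 0, 0], [0, 0, 0], [0, 0, 0]]'

```text
time: 13.45
tcp_pos: [0.4623, -0.3362, 0.0442]
orientation: [[0.984, -0.176, -0.0], [-0.176, -0.984, 0.0], [-0.0, -0.0, -1.0]]
contact_force: [-0.2, 0.8, -2.4]
gripper_width: 0.0358
grip_force: 25.0
```

apply_moves --linear '[[0, 0, -0.7], [0, 0, -0.7], [0, 0, 0], [0, 0, 0]]' --delta_rot '[[0, 0, 0], [0, 0, 0], [0, 0, 0], [0, 0, 0]]'

```text
time: 13.85
tcp_pos: [0.4625, -0.3362, 0.0432]
orientation: [[0.984, -0.176, 0.0], [-0.176, -0.984, -0.0], [0.0, 0.0, -1.0]]
contact_force: [-1.2, 0.0, 0.4]
gripper_width: 0.0359
grip_force: 25.0
```

apply_moves --linear '[[0, 0, -0.3], [0, 0, 0], [0, 0, 0], [0, 0, 5], [0, 0, 20], [0, 0, 40], [0, 0, 45], [0, 0, 40], [0, 0, 35], [0, 0, 0], [0, 0, 0], [0, 0, 0]]' --delta_rot '[[0, 0, 0], [0, 0, 0], [0, 0, 0], [0, 0, 0], [0, 0, 0], [0, 0, 0], [0, 0, 0], [0, 0, 0], [0, 0, 0], [0, 0, 0], [0, 0, 0], [0, 0, 0]]' --fingers -0.4

```text
time: 15.05
tcp_pos: [0.4617, -0.3358, 0.2264]
orientation: [[0.984, -0.176, -0.002], [-0.176, -0.984, 0.001], [-0.002, -0.001, -1.0]]
contact_force: [-0.4, -0.1, -0.3]
gripper_width: 0.0608
grip_force: 0.0
```

```bash
python3 look.py w5
```

```text
t 15.05 tcp [ 461.7 -335.8  226.4] yaw -10.2 w 0.0608
blue [36. 39.] 600 ztop 0.0345 (array([ 649.2, -122. ]), array([39.5, 17.5]), 89.8)
yellow [265.  88.] 294 ztop 0.0366 (array([ 559.3, -337.9]), array([26.3, 11. ]), -10.4)
yellow [290.  88.] 322 ztop 0.0366 (array([ 555., -362.]), array([26.3, 12.7]), -10.1)
green [18. 19.] 1156 ztop 0.0066 (array([676.2, -89.5]), array([52. , 44.6]), -14.5)
z58 blob [26. 83.] 782 (array([ 608.1, -112.6]), array([58.3, 21.3]), -0.3)
z48 blob [42. 82.] 1220 (array([ 607.8, -121.8]), array([58.7, 37.5]), -0.9)
z48 blob [278. 142.] 3088 (array([ 489.5, -338.5]), array([188.4, 142.1]), -9.6)
```

apply_moves --linear '[[10, 30, 0], [15, 45, 0], [15, 45, 0], [15, 45, 0], [15, 45, 0], [15, 45, 0], [15, 45, 0], [15, 45, 0], [15, 45, 0], [15, 40, 0], [3, 10, 0]]' --delta_rot '[[0, 0, 0.025], [0, 0, 0.025], [0, 0, 0.025], [0, 0, 0.025], [0, 0, 0.025], [0, 0, 0.025], [0, 0, 0.025], [0, 0, 0.025], [0, 0, 0.025], [0, 0, 0.025], [0, 0, 0.025]]'

```text
time: 16.2
tcp_pos: [0.6094, 0.1118, 0.2264]
orientation: [[0.994, 0.108, -0.002], [0.108, -0.994, 0.005], [-0.002, -0.005, -1.0]]
contact_force: [0.5, 0.9, -1.5]
gripper_width: 0.0608
grip_force: 0.0
```

apply_moves --linear '[[0, 0, 0], [0, 0, 0], [0, 0, 0]]' --delta_rot '[[0, 0, 0], [0, 0, 0], [0, 0, 0]]'

```text
time: 16.5
tcp_pos: [0.6103, 0.1012, 0.2272]
orientation: [[0.996, 0.094, -0.001], [0.094, -0.996, -0.002], [-0.001, 0.002, -1.0]]
contact_force: [-0.1, -0.0, 0.2]
gripper_width: 0.0605
grip_force: 0.0
```

```bash
python3 look.py w6; python3 - <<'E'
from h import *
P=np.load('w6.npz')['P']
m=P[...,2]>.0545; m[:100]=0; m[240:]=0; m[:,:240]=0; m[:,340:]=0
print(rect(P[m][:,:2]))
E
```

```text
t 16.5 tcp [610.3 101.2 227.2] yaw 5.4 w 0.0605
red [277. 142.] 683 ztop 0.0382 (array([653.8, 108.7]), array([38.7, 17.4]), -84.6)
red [ 71. 222.] 674 ztop 0.0369 (array([545.8, 333. ]), array([37.1, 22.8]), -88.9)
blue [273.  93.] 1158 ztop 0.0367 (array([700.9, 117.6]), array([38.6, 27.4]), -84.0)
blue [489. 168.] 554 ztop 0.0341 (array([ 650.1, -121. ]), array([40.2, 17.7]), -89.8)
green [486. 150.] 2508 ztop 0.0061 (array([ 646.4, -120.1]), array([151.1,  78.3]), -51.2)
z48 blob [274. 147.] 2976 (array([632.6, 110.1]), array([188.2, 143.4]), 6.1)
z48 blob [485. 208.] 1125 (array([ 608. , -120.1]), array([57.8, 37.6]), -0.7)
z48 blob [ 59. 216.] 1489 (array([543.3, 335.4]), array([145.5,  64.7]), -85.4)
(array([611.2, 104.9]), array([58.8, 35.5]), 4.7)
```

View pics/w5.png

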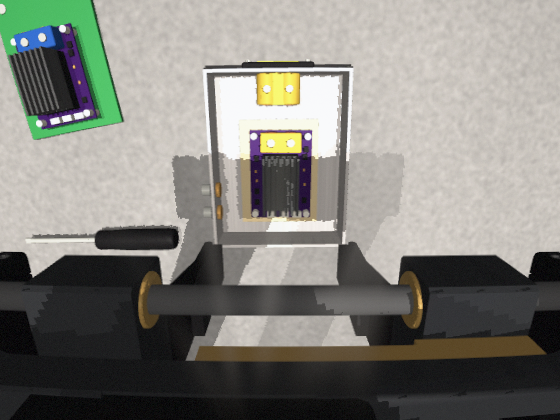

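View pics/w6.png

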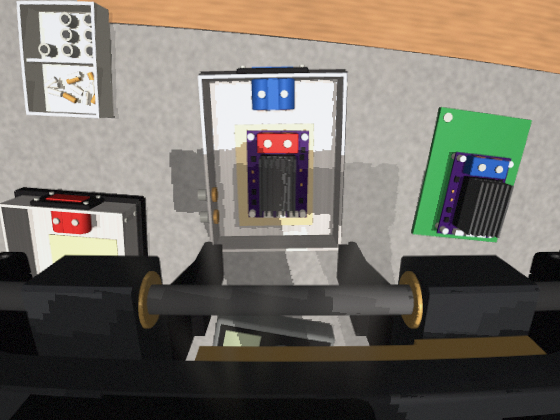

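In w5 the yellow board is centred on its sheet, with its connector at (281,143) and the panel connector at (278,88). In w6 the red board is at (277,142) in the blue box, its sink around (611,105), and the blue panel connector is at (273,93).

apply_moves --linear '[[1, 3.5, -30], [0, 0, -40], [0, 0, -40], [0, 0, -40], [0, 0, -25], [0, 0, -10], [0, 0, 0], [0, 0, 0], [0, 0, 0]]' --delta_rot '[[0, 0, -0.008], [0, 0, 0], [0, 0, 0], [0, 0, 0], [0, 0, 0], [0, 0, 0], [0, 0, 0], [0, 0, 0], [0, 0, 0]]'

```text
time: 17.45
tcp_pos: [0.613, 0.1073, 0.0448]
orientation: [[0.996, 0.089, 0.003], [0.089, -0.996, 0.0], [0.003, 0.0, -1.0]]
contact_force: [-0.4, -0.1, 0.7]
gripper_width: 0.0611
grip_force: 0.0
```

apply_moves --linear '[[0, 0, 0], [0, 0, 0], [0, 0, 0], [0, 0, 0], [0, 0, 0]]' --delta_rot '[[0, 0, 0], [0, 0, 0], [0, 0, 0], [0, 0, 0], [0, 0, 0]]' --fingers 1

```text
time: 17.95
tcp_pos: [0.6118, 0.1065, 0.043]
orientation: [[0.996, 0.089, 0.0], [0.089, -0.996, -0.001], [0.0, 0.001, -1.0]]
contact_force: [0.9, -2.3, 3.2]
gripper_width: 0.036
grip_force: 25.0
```

apply_moves --linear '[[0, 0, 10], [0, 0, 25], [0, 0, 35], [0, 0, 20], [-15, 20, 0], [-25, 36, 0], [-28, 40, 0], [-28, 40, 0], [-28, 40, 0], [-25, 36, 0], [-9.5, 15.5, 0], [0, 0, 0]]' --delta_rot '[[0, 0, 0], [0, 0, 0], [0, 0, 0], [0, 0, 0], [0, 0, -0.01], [0, 0, -0.01], [0, 0, -0.01], [0, 0, -0.01], [0, 0, -0.01], [0, 0, -0.01], [0, 0, -0.01], [0, 0, 0]]'

```text
time: 19.15
tcp_pos: [0.4492, 0.3391, 0.1332]
orientation: [[1.0, 0.028, -0.001], [0.028, -1.0, 0.002], [-0.001, -0.002, -1.0]]
contact_force: [-0.3, -0.8, -2.0]
gripper_width: 0.0359
grip_force: 25.0
```

apply_moves --linear '[[0, 0, 0], [0, 0, 0], [0, 0, 0]]' --delta_rot '[[0, 0, 0], [0, 0, 0], [0, 0, 0]]'

```text
time: 19.45
tcp_pos: [0.454, 0.3333, 0.1325]
orientation: [[1.0, 0.017, -0.0], [0.017, -1.0, -0.001], [-0.0, 0.001, -1.0]]
contact_force: [-0.1, 0.1, -2.4]
gripper_width: 0.0359
grip_force: 25.0
```

```bash
python3 look.py w7
```

```text
t 19.45 tcp [454.  333.3 132.5] yaw 1.0 w 0.0359
red [280.  85.] 2333 ztop 0.0368 (array([547.7, 335.5]), array([39.9, 28.1]), -89.0)
red [280. 185.] 2949 ztop 0.1277 (array([495.9, 334.6]), array([40.5, 19.4]), -88.9)
z48 blob [518.  66.] 1368 (array([564.8, 169.1]), array([86.3, 34.3]), 30.1)
z48 blob [279. 111.] 4665 (array([496.2, 333.8]), array([154.2, 142.4]), 1.1)
```

View pics/w7.png

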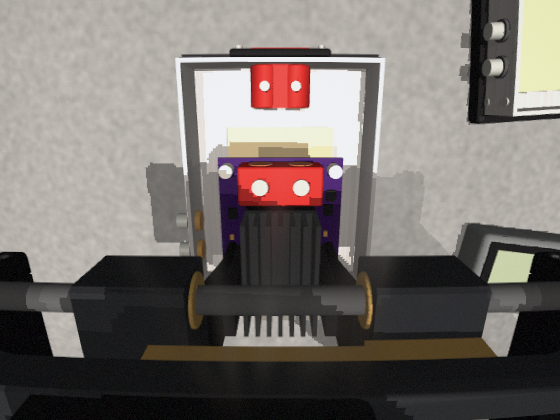

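The held red connector at (280,185) lines up with the red panel connector at (280,85). Its position (495.9,334.6) matches the box origin (495.5,334.8), so I lower it.

apply_moves --linear '[[0, 0, -15], [0, 0, -25], [0, 0, -25], [0, 0, -13], [0, 0, -5], [0, 0, 0], [0, 0, -1.5], [0, 0, -1.5], [0, 0, -1.5], [0, 0, -0.7], [0, 0, 0], [0, 0, 0]]' --delta_rot '[[0, 0, 0], [0, 0, 0], [0, 0, 0], [0, 0, 0], [0, 0, 0], [0, 0, 0], [0, 0, 0], [0, 0, 0], [0, 0, 0], [0, 0, 0], [0, 0, 0], [0, 0, 0]]'

```text
time: 20.7
tcp_pos: [0.4531, 0.3348, 0.0446]
orientation: [[1.0, 0.02, 0.0], [0.02, -1.0, 0.0], [0.0, -0.0, -1.0]]
contact_force: [-0.5, 0.9, -2.3]
gripper_width: 0.036
grip_force: 25.0
```

apply_moves --linear '[[0, 0, -0.7], [0, 0, -0.7], [0, 0, 0], [0, 0, 0]]' --delta_rot '[[0, 0, 0], [0, 0, 0], [0, 0, 0], [0, 0, 0]]'

```text
time: 21.1
tcp_pos: [0.4529, 0.3348, 0.0431]
orientation: [[1.0, 0.02, -0.0], [0.02, -1.0, -0.0], [-0.0, 0.0, -1.0]]
contact_force: [0.3, 0.9, -1.9]
gripper_width: 0.0357
grip_force: 25.0
```

apply_moves --linear '[[0, 0, -0.5], [0, 0, -0.5], [0, 0, 0], [0, 0, 0]]' --delta_rot '[[0, 0, 0], [0, 0, 0], [0, 0, 0], [0, 0, 0]]'

```text
time: 21.5
tcp_pos: [0.453, 0.3348, 0.043]
orientation: [[1.0, 0.02, 0.0], [0.02, -1.0, -0.001], [0.0, 0.001, -1.0]]
contact_force: [-2.6, -2.0, 5.2]
gripper_width: 0.0358
grip_force: 25.0
```

apply_moves --linear '[[0, 0, 0], [0, 0, 0], [0, 0, 0], [0, 0, 5], [0, 0, 20], [0, 0, 40], [0, 0, 45], [0, 0, 40], [0, 0, 35], [0, 0, 0], [0, 0, 0], [0, 0, 0]]' --delta_rot '[[0, 0, 0], [0, 0, 0], [0, 0, 0], [0, 0, 0], [0, 0, 0], [0, 0, 0], [0, 0, 0], [0, 0, 0], [0, 0, 0], [0, 0, 0], [0, 0, 0], [0, 0, 0]]' --fingers -0.4

```text
time: 22.7
tcp_pos: [0.4524, 0.3342, 0.2259]
orientation: [[1.0, 0.02, -0.002], [0.02, -1.0, -0.001], [-0.002, 0.001, -1.0]]
contact_force: [0.1, -0.4, 0.2]
gripper_width: 0.0611
grip_force: 0.0
```

```bash
python3 look.py w8
```

```text
t 22.7 tcp [452.4 334.2 225.9] yaw 1.1 w 0.0611
red [281.  89.] 1236 ztop 0.0368 (array([547.6, 335.5]), array([39.4, 27.3]), -88.8)
red [279. 144.] 691 ztop 0.0383 (array([494.3, 336.4]), array([38.7, 17.4]), -88.9)
z48 blob [471.  72.] 1060 (array([558.7, 140.6]), array([151.4,  77. ]), 54.6)
z48 blob [281. 120.] 2512 (array([481.3, 335. ]), array([184. , 142.8]), 1.2)
z48 blob [281. 246.] 575 (array([387. , 333.3]), array([126.1,   4.5]), -88.7)
```

apply_moves --linear '[[11, -30, 0], [15, -45, 0], [15, -45, 0], [15, -45, 0], [15, -45, 0], [15, -45, 0], [15, -45, 0], [15, -45, 0], [15, -45, 0], [15, -45, 0], [9, -21, 0], [0, 0, 0]]' --delta_rot '[[0, 0, -0.01], [0, 0, -0.01], [0, 0, -0.01], [0, 0, 0], [0, 0, 0], [0, 0, 0], [0, 0, 0], [0, 0, 0], [0, 0, 0], [0, 0, 0], [0, 0, 0], [0, 0, 0]]'

```text
time: 23.95
tcp_pos: [0.6074, -0.1269, 0.2244]
orientation: [[1.0, -0.018, -0.004], [-0.018, -1.0, -0.001], [-0.004, 0.001, -1.0]]
contact_force: [-1.2, -0.5, -0.4]
gripper_width: 0.0608
grip_force: 0.0
```

apply_moves --linear '[[0, 0, 0], [0, 0, 0], [0, 0, 0]]' --delta_rot '[[0, 0, 0], [0, 0, 0], [0, 0, 0]]'

```text
time: 24.25
tcp_pos: [0.6077, -0.1192, 0.227]
orientation: [[1.0, -0.007, -0.0], [-0.007, -1.0, 0.0], [-0.0, -0.0, -1.0]]
contact_force: [0.2, -0.7, 1.1]
gripper_width: 0.0609
grip_force: 0.0
```

```bash
python3 look.py w9; python3 - <<'E'
from h import *
P=np.load('w9.npz')['P']
m=P[...,2]>.0505; m[:100]=0; m[240:]=0; m[:,:240]=0; m[:,340:]=0
print(rect(P[m][:,:2]))
E
```

```text
t 24.25 tcp [ 607.7 -119.2  227. ] yaw -0.4 w 0.0609
blue [52. 97.] 1056 ztop 0.0369 (array([700.5, 114.3]), array([37.9, 27.7]), -83.2)
blue [283. 144.] 622 ztop 0.0343 (array([ 649.9, -121. ]), array([39. , 16.6]), 89.8)
yellow [485. 229.] 543 ztop 0.0366 (array([ 555.8, -348.9]), array([31.7, 23.5]), 80.4)
z48 blob [507.  71.] 3372 (array([ 721.5, -338. ]), array([63.4, 62.7]), -54.7)
z48 blob [ 71. 159.] 3047 (array([632.8, 109.9]), array([189., 143.]), 6.2)
z48 blob [486. 221.] 1246 (array([ 558.1, -347.5]), array([149.2,  58.9]), -89.4)
(array([ 607.6, -120.6]), array([58.4, 36. ]), -0.2)
```

View pics/w8.png

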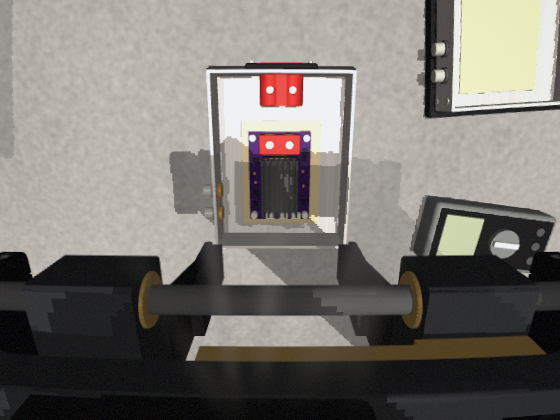

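The red board is well centred on its sheet, with its connector at (279,144) below the panel connector at (281,89). Next I pick up the blue board from the mat.

apply_moves --linear '[[0, -1.4, -30], [0, 0, -40], [0, 0, -40], [0, 0, -40], [0, 0, -25], [0, 0, -13], [0, 0, 0], [0, 0, 0], [0, 0, 0]]' --delta_rot '[[0, 0, 0], [0, 0, 0], [0, 0, 0], [0, 0, 0], [0, 0, 0], [0, 0, 0], [0, 0, 0], [0, 0, 0], [0, 0, 0]]'

```text
time: 25.2
tcp_pos: [0.6096, -0.1227, 0.0412]
orientation: [[1.0, -0.01, 0.003], [-0.01, -1.0, -0.001], [0.003, 0.001, -1.0]]
contact_force: [0.2, 0.5, 0.6]
gripper_width: 0.0609
grip_force: 0.0
```

apply_moves --linear '[[0, 0, 0], [0, 0, 0], [0, 0, 0], [0, 0, 0], [0, 0, 0]]' --delta_rot '[[0, 0, 0], [0, 0, 0], [0, 0, 0], [0, 0, 0], [0, 0, 0]]' --fingers 1

```text
time: 25.7
tcp_pos: [0.6081, -0.1225, 0.0393]
orientation: [[1.0, -0.01, 0.0], [-0.01, -1.0, -0.0], [0.0, 0.0, -1.0]]
contact_force: [0.4, 1.1, 1.1]
gripper_width: 0.0358
grip_force: 25.0
```

apply_moves --linear '[[0, 0, 10], [0, 0, 25], [0, 0, 35], [0, 0, 24], [0, 20, 0], [-1, 35, 0], [0, 40, 0], [0, 40, 0], [0, 40, 0], [0, 35, 0], [0, 20, 0], [0, 0, 0]]' --delta_rot '[[0, 0, 0], [0, 0, 0], [0, 0, 0], [0, 0, 0], [0, 0, 0.017], [0, 0, 0.017], [0, 0, 0.017], [0, 0, 0.017], [0, 0, 0.017], [0, 0, 0.017], [0, 0, 0.015], [0, 0, 0]]'

```text
time: 26.9
tcp_pos: [0.6054, 0.1127, 0.1324]
orientation: [[0.993, 0.114, -0.002], [0.114, -0.993, 0.002], [-0.001, -0.002, -1.0]]
contact_force: [0.1, 0.5, -1.6]
gripper_width: 0.0356
grip_force: 25.0
```

apply_moves --linear '[[0, 0, 0], [0, 0, 0], [0, 0, 0]]' --delta_rot '[[0, 0, 0], [0, 0, 0], [0, 0, 0]]'

```text
time: 27.2
tcp_pos: [0.6072, 0.1051, 0.1328]
orientation: [[0.995, 0.104, -0.0], [0.104, -0.995, -0.001], [-0.001, 0.001, -1.0]]
contact_force: [0.5, 0.4, -1.6]
gripper_width: 0.0357
grip_force: 25.0
```

```bash
python3 look.py w10
```

```text
t 27.2 tcp [607.2 105.1 132.8] yaw 5.9 w 0.0357
red [ 21. 250.] 414 ztop 0.0363 (array([549.8, 325.3]), array([31.2, 16.1]), 64.8)
blue [277.  84.] 2296 ztop 0.0368 (array([700.8, 117.2]), array([39.8, 28. ]), -84.1)
blue [280. 184.] 2801 ztop 0.1277 (array([649. , 110.1]), array([40.8, 18.6]), -83.9)
green [516. 197.] 12026 ztop 0.0062 (array([ 632. , -116.1]), array([146.4, 100.8]), -0.4)
z48 blob [277. 110.] 4740 (array([649.6, 111.7]), array([154.4, 141. ]), 6.2)
z48 blob [ 44. 244.] 1048 (array([563.2, 293.5]), array([74.8, 30.9]), 64.5)
```

View pics/w10.png

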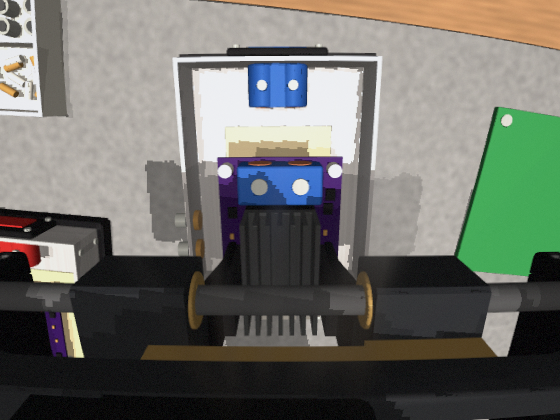

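The held blue connector at (280,184) is at (649,110), the panel connector is at (277,84), and the box origin is around (649,112). I shift +1 mm in y and lower it.

apply_moves --linear '[[0, 1, -15], [0, 0, -25], [0, 0, -25], [0, 0, -13], [0, 0, -5], [0, 0, 0], [0, 0, -1.5], [0, 0, -1.5], [0, 0, -1.5], [0, 0, -0.7], [0, 0, 0], [0, 0, 0]]' --delta_rot '[[0, 0, 0], [0, 0, 0], [0, 0, 0], [0, 0, 0], [0, 0, 0], [0, 0, 0], [0, 0, 0], [0, 0, 0], [0, 0, 0], [0, 0, 0], [0, 0, 0], [0, 0, 0]]'

```text
time: 28.45
tcp_pos: [0.607, 0.1084, 0.045]
orientation: [[0.994, 0.107, 0.0], [0.107, -0.994, -0.0], [0.0, 0.0, -1.0]]
contact_force: [0.6, 0.1, -2.3]
gripper_width: 0.036
grip_force: 25.0
```

apply_moves --linear '[[0, 0, -0.7], [0, 0, -0.7], [0, 0, 0], [0, 0, 0]]' --delta_rot '[[0, 0, 0], [0, 0, 0], [0, 0, 0], [0, 0, 0]]'

```text
time: 28.85
tcp_pos: [0.6069, 0.1084, 0.0435]
orientation: [[0.994, 0.107, -0.0], [0.107, -0.994, -0.0], [-0.0, 0.0, -1.0]]
contact_force: [0.3, 0.4, -1.3]
gripper_width: 0.0358
grip_force: 25.0
```

apply_moves --linear '[[0, 0, -0.5], [0, 0, -0.5], [0, 0, 0], [0, 0, 0]]' --delta_rot '[[0, 0, 0], [0, 0, 0], [0, 0, 0], [0, 0, 0]]'

```text
time: 29.25
tcp_pos: [0.607, 0.1084, 0.0433]
orientation: [[0.994, 0.107, 0.0], [0.107, -0.994, -0.0], [0.0, 0.0, -1.0]]
contact_force: [-3.4, -0.9, 5.1]
gripper_width: 0.0362
grip_force: 25.0
```

apply_moves --linear '[[0, 0, 0], [0, 0, 0], [0, 0, 0], [0, 0, 5], [0, 0, 20], [0, 0, 40], [0, 0, 45], [0, 0, 40], [0, 0, 35], [0, 0, 0], [0, 0, 0], [0, 0, 0]]' --delta_rot '[[0, 0, 0], [0, 0, 0], [0, 0, 0], [0, 0, 0], [0, 0, 0], [0, 0, 0], [0, 0, 0], [0, 0, 0], [0, 0, 0], [0, 0, 0], [0, 0, 0], [0, 0, 0]]' --fingers -0.4

```text
time: 30.45
tcp_pos: [0.6062, 0.1081, 0.2261]
orientation: [[0.994, 0.107, -0.002], [0.107, -0.994, -0.001], [-0.002, 0.0, -1.0]]
contact_force: [-0.4, -0.4, -1.3]
gripper_width: 0.061
grip_force: 0.0
```

```bash
python3 look.py w11; python3 - <<'E'
from h import *
p,d=env.capture('side'); cv2.imwrite('pics/s2.png',p[:,:,::-1])
E
```

```text
t 30.45 tcp [606.2 108.1 226.1] yaw 6.1 w 0.061
red [ 75. 217.] 681 ztop 0.0369 (array([545.7, 332.4]), array([37.1, 23. ]), -89.1)
red [ 70. 253.] 203 ztop 0.0384 (array([502.9, 335.5]), array([39.9,  7.5]), -78.0)
blue [282.  90.] 1182 ztop 0.0367 (array([700.9, 117.3]), array([38.7, 27.3]), -83.9)
blue [279. 144.] 655 ztop 0.0383 (array([648.8, 113.6]), array([39.7, 17.3]), -83.7)
green [484. 179.] 7610 ztop 0.0062 (array([ 632.2, -126.6]), array([145.9,  92. ]), -0.9)
z48 blob [281. 120.] 2487 (array([634.8, 110. ]), array([184.3, 142.1]), 6.1)
z48 blob [ 62. 212.] 1540 (array([540. , 335.9]), array([145.4,  71.6]), -85.1)
z48 blob [281. 246.] 600 (array([540.9, 101.4]), array([126.2,   4.4]), -84.0)
```

View pics/s2.png

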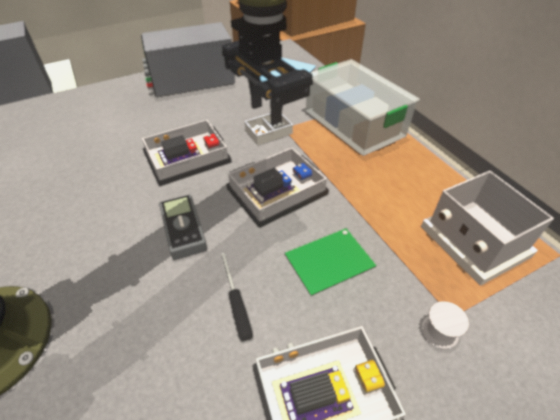

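View pics/w11.png

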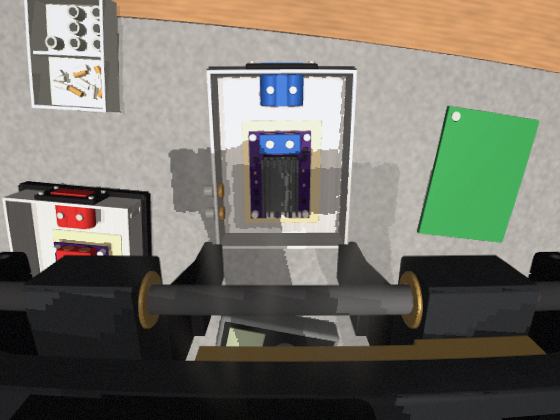

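Both pictures show all three boards in the enclosures of their colour. In w11 the blue connector at (279,144) is in line with its panel connector at (282,90). The bystanders have not moved and the gripper is clear.

```bash
python3 -c "
from bench import env; print(env.job_done())"
```

```text
the job is handed in; nothing more can be done
None
```

I moved the red, blue and yellow boards into the enclosures of their own colour, with blue parked on the mat on the way, and handed the job in at about 30 s. My last measurements put each board within a few millimetres of centre and the bystanders looked unmoved, but the hand-in returned no verdict.

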